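# Shim the soft foot of a pump set

### The arm

A 7-joint arm with a two-finger parallel gripper is mounted at the origin on the work surface. World frame = base frame: x ahead of the robot, y to its left, z up, the work surface at z = 0. Lengths are in m, angles in rad, forces in N, time in s.
With the tool pointing down it reaches from about 0.425 to 0.825 m from the base axis. Payload 3.6 kg.
Tool frame: the origin (TCP) lies at the very end of the fingers, on their centre line; the grasp point (between the pads) lies 19 mm behind it; z points along the fingers, y is the line along which they close (so a half turn about z gives the same grasp; the last joint's range is limited). The gripper opens to 93 mm and grips with 3 to 60 N. Pads are 15 mm wide; open, the fingers measure 128 mm over their backs; the gripper's body (75 mm by 188 mm) begins 65 mm behind the grasp point.
Start: joints at [-1.206, 0.615, -0.013, 1.423, 0.008, 1.103, -0.04], TCP at [0.248, 0.601, 0.219] pointing down, gripper open.
Joint ranges: [-3.12, 3.12], [-0.3, 2.06], [-1.34, 1.32], [0.26, 2.42], [-1.36, 4.5], [0.01, 1.98], [-2.84, 2.84]. Speed limits (rad/s): [2.79, 2.79, 3.14, 3.14, 3.14, 3.14, 3.14].

### API

Orientations are given as [roll, pitch, yaw] about the fixed x, y, z axes, in that order (R = Rz(yaw) Ry(pitch) Rx(roll)).
In Python, from station import r gives the robot as it stands.
- The arm moves only by the tool step_arm, never from a script. Its argument "rows" is one flat list of numbers, 5 for each row, row after row: the finger opening in cm, from 0 to 9.3, then the shift along the world's x, y, z in cm, then the turn about the world's z in degrees. In form: [fingers, x, y, z, twist, fingers, x, y, z, twist, ...]. A call has exactly 10 rows; each row shifts and turns the commanded pose from where the row before left it; what a row does not reach is not made up. A row lasts 1/8 s, in which the tool goes at most 62.5 mm and 10.7 degrees, less where a joint would pass 70% of its speed; a pose out of reach is approached as far as the arm can. A call with a gripper value outside its range is refused whole. The fingers move at their own pace and stop on an object; the grip force is fixed at half the most. Time passes only in rows, so rows that do not move let the fingers close, or fill a call up. It gives the time, the measured TCP pose, the force, the opening and the grip force at its end, in the units of the state.
- r.get_obs(): the state, without advancing time (a new reading comes with each control period).
- r.read_camera(name): name is "side" or "top" or "wrist"; returns a dict with "pixels" (400x640x3 uint8, red, green, blue), "K" (3x3 intrinsics, pixels), "k1" (the pictures are not rectified: a ray, as slopes to the right and down, at radius r is drawn at 1 + k1 r^2 times it, then the intrinsics apply), "extrinsics" (4x4, takes a point from camera to world coordinates). Camera axes: x right, y up, looking along -z (the intrinsics and any distortion apply to the point x, -y, -z); pixel columns grow to the right and rows downward; lengths in m; the calibration is good to about 2 mm. A picture is of the moment at which its call begins. There is no depth.
- r.close_job(): hands the job in; it is judged then, once.
The state is a dict: "clock": time; "q": joint angles; "joint_vel": joint speeds; "tau": joint torques, N m; "tool_pos": TCP position; "tool_rot": TCP orientation; "wrist_force": force on the tool from outside, world axes, zero at the start; "wrist_torque": the same for the moment, N m; "opening": finger opening in m; "grasp_force": force on a finger pad.
Only numpy, scipy, OpenCV 4.12 (cv2) and the standard library are available. Lean on these libraries where they do the work, as an engineer would, in place of code of your own. Each camera call takes 0.05 s, during which the arm holds its last target. There are 200 camera calls.

### The job

The red foot of the green pump set hangs clear of the steel block below it, so the pump rocks. Slide brass shims one by one along the block under the foot, each fully home against the yellow stop behind it, until the foot sits snugly on them (use no more than it takes), without shoving the machine hard. Then press down on the foot with the fingertips, at about 10 N, to prove it no longer dips, and let go, leaving the other things on the bench alone.

Things in the scene. Friction and masses are not known exactly. Their poses are not given: they have to be found in the camera images.
- bed: Grey base plate of the pump set, fixed to the bench, 150 x 250 x 16 mm, lying 47 to 297 mm to the -y side of its origin. Origin: on the bench (z = 0) below the red foot's middle; z up. Shims go in along its -y direction, at x = 0. Bed, pump and foot together are the machine: more than 35 N from the fingers, or 55 N from a shim, is too hard on it
- stop (a point): Middle of the face of the yellow stop kerb, which looks to +y: 50 mm wide, from 14 to 36 mm above the bench, 28 mm to the -y side of the bed's origin. Axes as the bed's
- block (a point): Point on the bench below the +y end of the fixed bare steel packing block on which shims lie (30 mm wide in x, 136 mm long in y, from 90 mm to the +y side to 46 mm to the -y side of the bed's origin). Its top is either 14 or 20 mm above the bench: not told, find out. The other block is a spare, fixed beside the machine at bed x = 125 mm, y = -120 mm
- pump (a point): Top of the green pump, 185 mm above the bench, 130 mm to the -y side of the bed's origin. The pump is 112 mm wide and spans bed y = -227 to -37 mm. Above the foot there is only a green neck, 26 mm wide and up to 63 mm above the bench, which ends at bed y = -5 mm
- foot (a point): Red foot, 60 mm (x) x 59 mm (y = -24 to +35) x 14 mm thick; its +y edge, where shims enter, is half-round. Origin: on its underside, above the bed's origin; axes as the bed's. Underside 24.8 mm above the bench when free, so the gap over the block is 4.8 or 10.8 mm. Its flat top, 14 mm above the origin, can be pressed at y = 0 to 28 mm
- unit (a joint): Rocking of the pump about a rubber mount 130 mm to the -y side of the foot, in rad: 0 standing free, negative when the foot dips (to -0.034, 4.5 mm), positive when it is lifted (to 0.022). The rubber springs back: about 2.2 N at the foot per mm. Shims stacked to fill the gap lift the foot by 1.2 mm (about 0.009 rad)
- shim_a: Brass-coloured shim plate, 40 (x) x 110 (y) x 6 mm, both short ends half-round, about 80 g, flat on the bench. Origin: centre of its underside. Fully home its centre is 27 mm to the +y side of the foot's origin and 47 mm of it sticks out. One shim fills the gap over the 20 mm block, two stacked that over the 14 mm block; one more cannot go in
- shim_b: Brass-coloured shim plate, 40 (x) x 110 (y) x 6 mm, both short ends half-round, about 80 g, flat on the bench. Origin: centre of its underside. Fully home its centre is 27 mm to the +y side of the foot's origin and 47 mm of it sticks out. One shim fills the gap over the 20 mm block, two stacked that over the 14 mm block; one more cannot go in
- shim_c: Brass-coloured shim plate, 40 (x) x 110 (y) x 6 mm, both short ends half-round, about 80 g, flat on the bench. Origin: centre of its underside. Fully home its centre is 27 mm to the +y side of the foot's origin and 47 mm of it sticks out. One shim fills the gap over the 20 mm block, two stacked that over the 14 mm block; one more cannot go in
- tin: Red tin, 60 mm across, 60 mm high, bystander. Origin: centre of its underside
- wrench: Steel wrench lying on the bench, bystander
- bearing: Steel bearing ring, 52 mm across, 14 mm high, bystander. Origin: centre of its underside
Mind the look-alikes: they are no part of the job. Leave any blue or pink look-alike of the shim_c alone.

How it is judged:
On the way, in this order (a step that is already met when the one before it is completed fails the run):
1. a shim lies fully home under the foot (((y of shim_a in the frame of foot between 0.018 and 0.034 m and x of shim_a in the frame of foot between -0.011 and 0.011 m and angle between the y axis of shim_a and the y axis of foot, either way round below 0.17 rad) or (y of shim_b in the frame of foot between 0.018 and 0.034 m and x of shim_b in the frame of foot between -0.011 and 0.011 m and angle between the y axis of shim_b and the y axis of foot, either way round below 0.17 rad) or (y of shim_c in the frame of foot between 0.018 and 0.034 m and x of shim_c in the frame of foot between -0.011 and 0.011 m and angle between the y axis of shim_c and the y axis of foot, either way round below 0.17 rad))), for 0.2 s.
2. the foot is pressed down by the fingertips with more than 5 N and does not dip, every shim under it being fully home (contact force between the fingers and bed above 5 N and horizontal distance between the grasp point and foot below 0.045 m and z of the grasp point in the frame of foot above 0.02 m and value of joint unit above -0.003 rad and ((y of shim_a in the frame of foot between 0.018 and 0.034 m and x of shim_a in the frame of foot between -0.011 and 0.011 m and angle between the y axis of shim_a and the y axis of foot, either way round below 0.17 rad) or (y of shim_b in the frame of foot between 0.018 and 0.034 m and x of shim_b in the frame of foot between -0.011 and 0.011 m and angle between the y axis of shim_b and the y axis of foot, either way round below 0.17 rad) or (y of shim_c in the frame of foot between 0.018 and 0.034 m and x of shim_c in the frame of foot between -0.011 and 0.011 m and angle between the y axis of shim_c and the y axis of foot, either way round below 0.17 rad)) and ((y of shim_a in the frame of foot between 0.018 and 0.034 m and x of shim_a in the frame of foot between -0.011 and 0.011 m and angle between the y axis of shim_a and the y axis of foot, either way round below 0.17 rad) or horizontal distance between shim_a and foot above 0.11 m) and ((y of shim_b in the frame of foot between 0.018 and 0.034 m and x of shim_b in the frame of foot between -0.011 and 0.011 m and angle between the y axis of shim_b and the y axis of foot, either way round below 0.17 rad) or horizontal distance between shim_b and foot above 0.11 m) and ((y of shim_c in the frame of foot between 0.018 and 0.034 m and x of shim_c in the frame of foot between -0.011 and 0.011 m and angle between the y axis of shim_c and the y axis of foot, either way round below 0.17 rad) or horizontal distance between shim_c and foot above 0.11 m)), for 0.2 s.
At the end, for the whole second after the job is handed in: The foot rests snugly on its shims (unit between 0.003 and 0.017 rad, nothing touching it): every shim under it is fully home (centre 18 to 34 mm to the +y side of the foot's origin, within 11 mm sideways and 0.17 rad of square), any unused shim is at least 110 mm from the foot, and all are at rest (((y of shim_a in the frame of foot between 0.018 and 0.034 m and x of shim_a in the frame of foot between -0.011 and 0.011 m and angle between the y axis of shim_a and the y axis of foot, either way round below 0.17 rad) or (y of shim_b in the frame of foot between 0.018 and 0.034 m and x of shim_b in the frame of foot between -0.011 and 0.011 m and angle between the y axis of shim_b and the y axis of foot, either way round below 0.17 rad) or (y of shim_c in the frame of foot between 0.018 and 0.034 m and x of shim_c in the frame of foot between -0.011 and 0.011 m and angle between the y axis of shim_c and the y axis of foot, either way round below 0.17 rad)) and ((y of shim_a in the frame of foot between 0.018 and 0.034 m and x of shim_a in the frame of foot between -0.011 and 0.011 m and angle between the y axis of shim_a and the y axis of foot, either way round below 0.17 rad) or horizontal distance between shim_a and foot above 0.11 m) and ((y of shim_b in the frame of foot between 0.018 and 0.034 m and x of shim_b in the frame of foot between -0.011 and 0.011 m and angle between the y axis of shim_b and the y axis of foot, either way round below 0.17 rad) or horizontal distance between shim_b and foot above 0.11 m) and ((y of shim_c in the frame of foot between 0.018 and 0.034 m and x of shim_c in the frame of foot between -0.011 and 0.011 m and angle between the y axis of shim_c and the y axis of foot, either way round below 0.17 rad) or horizontal distance between shim_c and foot above 0.11 m) and value of joint unit between 0.003 and 0.017 rad and linear speed of each of shim_a, shim_b, shim_c below 0.01 m/s).
It fails at once if the fingers push on the machine with more than 35 N (contact force between the fingers and bed above 35 N).
It fails at once if a shim is driven against the machine with more than 55 N (contact force between any of shim_a, shim_b, shim_c and bed above 55 N).
It fails at once if a bystander (tin, wrench or bearing) is moved by more than 20 mm (distance of any of tin, wrench, bearing from where it was at the start of the episode above 0.02 m).
It also fails if it takes over 64 s, if anything falls off the work surface, if the arm or the gripper's body presses on something with over 40 N, if the wrist force passes 120 N, or if a joint passes its speed limit or range.

## Working session

There is one attempt and no reset: what is moved stays moved. The work goes in short steps, Python scripts to look and compute and a tool call to move; the robot and the scene stay as the last step left them, time stands still between calls to the robot, and variables do not carry over. Pictures are saved under pics/ and viewed, at most 10 in all, crops included, and the job is handed in when it is done.

Besides the shell and the picture viewer there is one more tool, called after "Emit:" as name(argument=value, ...) on one line, values as JSON. step_arm: Moves the arm, as the interface text tells. Its arguments: {"type":"object","properties":{"rows":{"type":"array"}},"required":["rows"]}

```bash
mkdir -p pics; cat > h.py <<'E'
from station import r
import numpy as np, cv2
def snap(n,f):
    c=r.read_camera(n); cv2.imwrite('pics/'+f,cv2.cvtColor(c['pixels'],cv2.COLOR_RGB2BGR)); np.savez('pics/'+f+'.npz',K=c['K'],k1=c['k1'],E=c['extrinsics'],p=c['pixels']); return c
def load(f): return np.load('pics/'+f+'.npz')
def pix2w(c,uv,z):
    K=c['K'];k=float(c['k1']);E=c['E'] if 'E' in c else c['extrinsics']
    uv=np.atleast_2d(np.array(uv,float)); d=np.c_[(uv[:,0]-K[0,2])/K[0,0],(uv[:,1]-K[1,2])/K[1,1]]
    s=d.copy()
    for _ in range(20): s=d/(1+k*(s**2).sum(1,keepdims=True))
    w=np.c_[s[:,0],-s[:,1],-np.ones(len(s))]@E[:3,:3].T
    o=E[:3,3]; return o+w*((z-o[2])/w[:,2])[:,None]
def w2pix(c,P):
    K=c['K'];k=float(c['k1']);E=c['E'] if 'E' in c else c['extrinsics']
    q=(np.atleast_2d(P)-E[:3,3])@E[:3,:3]; s=np.c_[q[:,0],-q[:,1]]/-q[:,2:]
    s=s*(1+k*(s**2).sum(1,keepdims=True)); return np.c_[s[:,0]*K[0,0]+K[0,2],s[:,1]*K[1,1]+K[1,2]]
E
python3 - <<'E'
from h import *
for n in('top','side'):
    c=snap(n,n+'0.png'); print(n,c['K'].tolist(),c['k1'],c['extrinsics'].round(3).tolist())
print(r.get_obs())
E
```

```text
top [[364.52278064411485, 0.0, 312.68551355491644], [0.0, 364.52278064411485, 202.24099294042523], [0.0, 0.0, 1.0]] -0.04006391609505039 [[0.002, 0.989, -0.149, 0.447], [-1.0, 0.0, -0.013, 0.095], [-0.013, 0.149, 0.989, 1.023], [0.0, 0.0, 0.0, 1.0]]
side [[366.24078990440563, 0.0, 322.49331948531625], [0.0, 366.24078990440563, 200.78853410527844], [0.0, 0.0, 1.0]] -0.059741568209598576 [[0.916, 0.302, -0.263, 0.387], [-0.4, 0.699, -0.592, -0.357], [0.005, 0.648, 0.762, 0.712], [0.0, 0.0, 0.0, 1.0]]
{'clock': 0.1, 'q': array([-1.20650101,  0.61581635, -0.01260078,  1.42471214,  0.00813717,
        1.10338786, -0.04038355]), 'joint_vel': array([-0.00195261, -0.00063768,  0.00033423, -0.00270476,  0.0007138 ,
       -0.00183874, -0.00094204]), 'tau': array([ 1.74973517e-03, -4.60043013e+01,  2.10364703e-01, -1.66243583e+01,
       -6.11896114e-02,  1.69079436e-02,  8.78696437e-05]), 'tool_pos': array([0.24734149, 0.60034631, 0.21760984]), 'tool_rot': array([-3.13932078e+00,  6.93790058e-05,  2.75088309e+00]), 'wrist_force': array([ 0.43539031, -0.23867823, -0.66049369]), 'wrist_torque': array([ 0.08288369, -0.01310768, -0.02259131]), 'grasp_force': 0.0, 'opening': 0.09314707470717783}
```

View pics/top0.png

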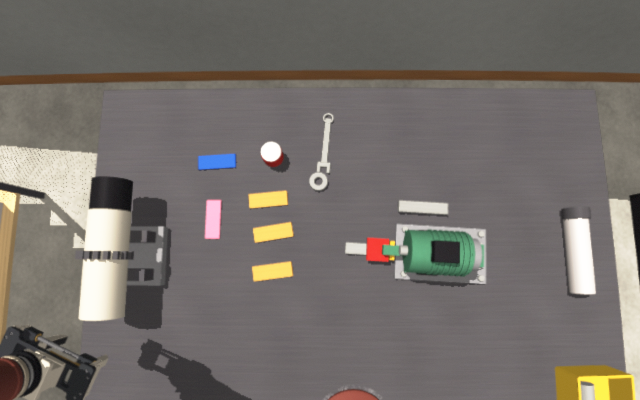

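View pics/side0.png

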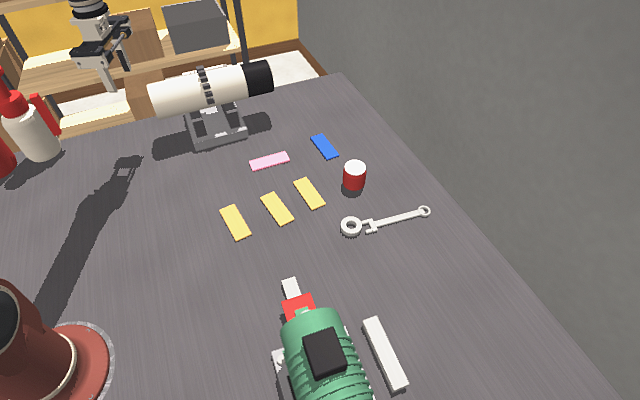

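The top view has the three brass shims at about (268,199), (273,232) and (272,271). The red foot is at (379,250) and the block's +y end at (346,249). The spare block is at (424,208), the tin at (272,155), and the ring and wrench at (319,181). The side view agrees with this.

```bash
python3 - <<'E'
from h import *
def rects(f,lo,hi,z,mn=60):
    c=load(f); h=cv2.cvtColor(c['p'],cv2.COLOR_RGB2HSV); m=cv2.inRange(h,lo,hi)
    n,l,s,_=cv2.connectedComponentsWithStats(m)
    for i in range(1,n):
        if s[i,4]<mn: continue
        pts=np.argwhere(l==i)[:,::-1]; hull=cv2.convexHull(pts.astype(np.int32))[:,0]
        w=pix2w(c,hull,z)[:,:2]*1000
        (cx,cy),(a,b),t=cv2.minAreaRect(w.astype(np.float32))
        if a<b: a,b,t=b,a,t-90
        print(f,s[i,:4],'c',round(cx,1),round(cy,1),'size',round(a,1),round(b,1),'ang',round(t,1))
for f in('top0.png','side0.png'):
    print('shims');rects(f,(15,110,120),(32,255,255),.006)
    print('red');rects(f,(0,180,120),(6,255,255),.0388)
    print('grey light');rects(f,(0,0,140),(179,60,215),.017,150)
c=load('top0.png')
print(pix2w(c,[[397,226],[486,228],[487,283],[395,280]],.016)*1000)
v=cv2.resize(c['p'][180:300,330:500],None,fx=4.5,fy=4.5,interpolation=cv2.INTER_CUBIC)
cv2.imwrite('pics/z.png',v[...,::-1])
E
```

```text
shims
top0.png [248 190  40  19] c 610.0 235.9 size 111.4 42.9 ang -84.2
top0.png [253 222  41  21] c 517.1 220.0 size 110.5 42.4 ang -80.4
top0.png [252 261  41  21] c 409.3 219.8 size 111.2 42.0 ang -82.1
top0.png [555 365  81  35] c 111.6 -652.9 size 222.2 88.7 ang 88.3
red
top0.png [367 238  22  24] c 468.2 -65.6 size 60.2 56.5 ang -1.5
grey light
top0.png [ 97 209  31 112] c 426.6 671.6 size 305.7 77.5 ang 0.0
top0.png [565 219  15  75] c 450.2 -606.5 size 203.5 23.2 ang 0.9
top0.png [395 224  92  60] c 458.9 -241.8 size 251.4 149.9 ang 86.4
top0.png [395 260  15  20] c 414.5 -134.7 size 50.8 38.0 ang -1.6
top0.png [ 24 359  27  41] c 109.8 851.9 size 114.1 32.6 ang -23.9
shims
side0.png [ 4  0 79 58] c -119.1 1688.9 size 680.9 298.7 ang -74.3
side0.png [103   0  90  31] c 270.7 1613.0 size 475.7 336.9 ang -27.9
side0.png [226   0  13  38] c 692.1 1365.0 size 421.0 33.1 ang 80.3
side0.png [240   0  59  49] c 844.6 1263.5 size 510.1 272.8 ang 75.2
side0.png [ 0 24  9 17] c -323.4 1715.5 size 234.9 27.6 ang -71.6
side0.png [293 182  33  28] c 593.1 223.8 size 113.2 37.6 ang -64.2
side0.png [260 198  34  29] c 499.8 207.1 size 110.4 35.1 ang -61.0
side0.png [219 209  33  33] c 394.0 209.4 size 113.6 38.2 ang -63.5
red
side0.png [ 0 88 28 30] c -163.7 978.6 size 210.5 82.0 ang -69.2
side0.png [30 93 30 42] c -44.6 852.9 size 286.7 28.6 ang -70.3
grey light
side0.png [70 17 36 24] c 81.1 1531.3 size 339.5 117.0 ang -74.0
side0.png [71 55 47 38] c 117.4 1091.1 size 370.8 108.1 ang -72.8
side0.png [153  82  95  36] c 440.4 774.5 size 315.4 143.5 ang -0.5
side0.png [  1 110  49  52] c -99.1 791.3 size 334.4 90.4 ang -65.8
side0.png [ 55 321  61  79] c 77.1 19.6 size 195.2 69.3 ang -66.8
[[ 532.90557037 -124.83562695   16.        ]
 [ 527.19140642 -372.5002698    16.        ]
 [ 377.4665911  -365.81032442   16.        ]
 [ 386.21743091 -115.07271453   16.        ]]
```

View pics/z.png

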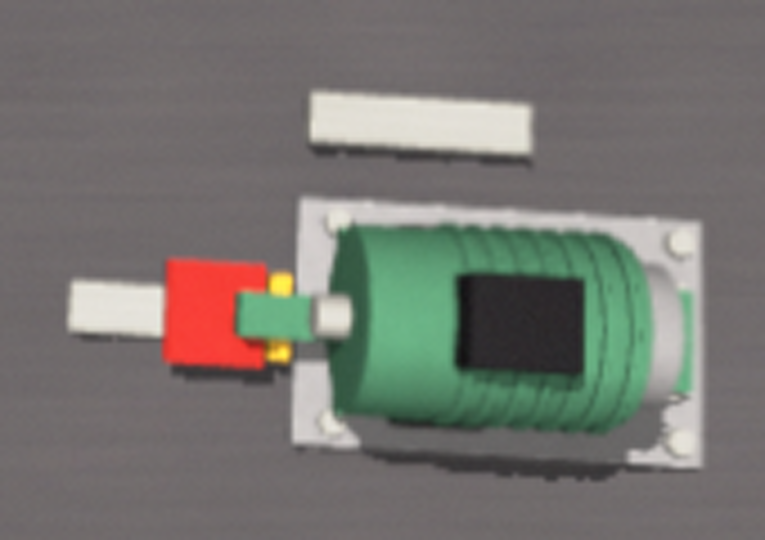

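The zoom shows the block, foot and bed turned slightly from world y, with the spare block clear of them. The side camera disagrees with the top one by about 16 mm, so I'll check both against the known TCP.

```bash
python3 - <<'E'
from h import *
for f in('top0.png','side0.png'):
    c=load(f); print(f,w2pix(c,[[.2473,.6003,.2176],[.61,.236,.006],[.517,.22,.006],[.409,.22,.006],[0,0,0],[.4682,-.0656,.0388]]).round(1).tolist())
    print(c['E'])
c=load('side0.png')
print(pix2w(c,[[226,205],[238,207],[251,236],[237,242],[220,209]],.006))
E
```

```text
top0.png [[84.8, 348.5], [267.8, 199.0], [272.8, 231.9], [272.1, 271.1], [353.5, 428.3], [377.5, 249.4]]
[[ 2.37107757e-03  9.88781391e-01 -1.49351060e-01  4.47097067e-01]
 [-9.99912221e-01  3.97382224e-04 -1.32435972e-02  9.50605755e-02]
 [-1.30356730e-02  1.49369352e-01  9.88695539e-01  1.02340556e+00]
 [ 0.00000000e+00  0.00000000e+00  0.00000000e+00  1.00000000e+00]]
side0.png [[120.4, 80.1], [308.3, 191.4], [276.2, 206.8], [234.1, 220.4], [55.1, 376.1], [298.9, 308.1]]
[[ 0.91639261  0.30177036 -0.26298143  0.38708011]
 [-0.40024682  0.69934669 -0.59221338 -0.3567661 ]
 [ 0.00520275  0.64795744  0.76165877  0.71203955]
 [ 0.          0.          0.          1.        ]]
[[0.40269347 0.275525   0.006     ]
 [0.42881796 0.25718582 0.006     ]
 [0.4337023  0.1593086  0.006     ]
 [0.39898704 0.15582858 0.006     ]
 [0.38572162 0.26873454 0.006     ]]
```

Emit:
step_arm(rows=[9.3, 4, -5, 0, -10, 9.3, 4, -5, 0, -10, 9.3, 4, -5, 0, -10, 9.3, 4, -5, 0, -10, 9.3, 4, -5, 0, -10, 9.3, 4, -5, 0, -10, 9.3, 2, -1, 0, -2, 9.3, 0, 0, 0, 0, 9.3, 0, 0, 0, 0, 9.3, 0, 0, 0, 0])

```text
clock: 1.35
tool_pos: [0.5, 0.3005, 0.2184]
tool_rot: [-3.14, -0.001, 1.674]
wrist_force: [0.1, 0.7, -0.6]
opening: 0.0929
grasp_force: 0.0
```

```bash
cat > m.py <<'E'
from h import *
def rects(c,lo,hi,z,mn=300):
    h=cv2.cvtColor(c['pixels'],cv2.COLOR_RGB2HSV); m=cv2.inRange(h,lo,hi)
    n,l,s,_=cv2.connectedComponentsWithStats(m)
    for i in range(1,n):
        if s[i,4]<mn: continue
        hull=cv2.convexHull(np.argwhere(l==i)[:,::-1].astype(np.int32))[:,0]
        (cx,cy),(a,b),t=cv2.minAreaRect((pix2w(c,hull,z)[:,:2]*1000).astype(np.float32))
        if a<b: a,b,t=b,a,t-90
        print(s[i,:5],'c',round(cx,1),round(cy,1),'size',round(a,1),round(b,1),'ang',round(t,1))
SH=((15,110,120),(32,255,255))
E
python3 - <<'E'
from m import *
c=snap('wrist','w1.png'); rects(c,*SH,.006); print(c['extrinsics'].round(3),c['k1'])
E
```

```text
[ 220  180   44   86 2676] c 409.1 220.5 size 108.9 41.7 ang -82.2
[ 392  184   42   86 2547] c 609.2 236.1 size 108.8 40.9 ang -84.5
[ 313  188   39   87 2911] c 516.3 220.1 size 109.7 40.9 ang -80.5
[105 308  23  65 532] c 243.8 36.1 size 108.4 25.5 ang 81.7
[[ 0.995 -0.098 -0.029  0.492]
 [ 0.102  0.949  0.297  0.383]
 [-0.002 -0.298  0.954  0.384]
 [ 0.     0.     0.     1.   ]] -0.012863476495401658
```

View pics/w1.png

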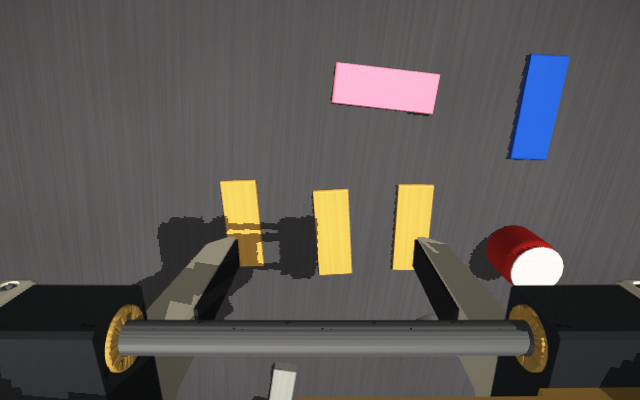

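The wrist view shows the three shims at columns about 240, 332 and 412, row 230, and the positions match the top view to 1 mm. I'll grip the middle shim near its +y end.

Emit:
step_arm(rows=[6.2, 1.1, -4.8, 0, 3.6, 6.2, 0, 0, -5, 0, 6.2, 0, 0, -5, 0, 6.2, 0, 0, -5, 0, 6.2, 0, 0, -4, 0, 6.2, 0, 0, -1.6, 0, 6.2, 0, 0, -1.0, 0, 6.2, 0, 0, 0, 0, 6.2, 0, 0, 0, 0, 6.2, 0, 0, 0, 0])

```text
clock: 2.65
tool_pos: [0.5136, 0.2505, 0.0038]
tool_rot: [3.14, -0.001, 1.732]
wrist_force: [-0.8, 0.4, -0.8]
opening: 0.0619
grasp_force: 0.0
```

Emit:
step_arm(rows=[6.2, -0.25, 0.2, -0.15, 0, 6.2, 0, 0, 0, 0, 3, 0, 0, 0, 0, 3, 0, 0, 0, 0, 3, 0, 0, 0, 0, 3, 0, 0, 0, 0, 3, 0, 0, 0, 0, 3, 0, 0, 0.5, 0, 3, 0, 0, 4, 0, 3, 0, 0, 4, 0])

```text
clock: 3.9
tool_pos: [0.5099, 0.252, 0.087]
tool_rot: [-3.14, 0.0, 1.732]
wrist_force: [0.3, 0.0, -0.4]
opening: 0.0396
grasp_force: 30.0
```

```bash
python3 - <<'E'
from h import *
c=load('top0.png'); h=cv2.cvtColor(c['p'],cv2.COLOR_RGB2HSV)
for nm,(x0,x1,y0,y1),lo,hi,z in [('block',(338,366,238,262),(0,0,150),(179,70,255),.017),('spare',(394,452,195,216),(0,0,150),(179,70,255),.017),('foot',(360,394,232,268),(0,150,90),(10,255,255),.0388),('stop',(385,398,238,264),(20,120,120),(35,255,255),.036)]:
    m=cv2.inRange(h,lo,hi); k=np.zeros_like(m); k[y0:y1,x0:x1]=m[y0:y1,x0:x1]
    p=cv2.convexHull(np.argwhere(k)[:,::-1].astype(np.int32))[:,0]
    (cx,cy),(a,b),t=cv2.minAreaRect((pix2w(c,p,z)[:,:2]*1000).astype(np.float32))
    w=pix2w(c,np.argwhere(k)[:,::-1],z)[:,:2]*1000
    ev=np.linalg.svd((w-w.mean(0)))[2][0] if len(w)<3000 else 0
    print(nm,round(cx,1),round(cy,1),'sz',round(a,1),round(b,1),round(t,1),'mean',w.mean(0).round(1),'pca',ev, 'yrange',w[:,1].min().round(1),w[:,1].max().round(1))
E
```

```text
block 472.6 -7.7 sz 54.8 32.5 89.0 mean [472.7  -8. ] pca [-0.0742695  -0.99723821] yrange -35.3 19.8
spare 586.7 -198.8 sz 134.7 32.1 86.5 mean [ 586.7 -198.7] pca [-0.0628133  -0.99802529] yrange -266.7 -131.6
foot 468.4 -65.6 sz 59.5 61.3 85.6 mean [468.2 -62.2] pca [-0.99935261 -0.03597714] yrange -97.1 -34.4
stop 465.5 -103.7 sz 13.5 50.8 88.4 mean [ 466.3 -104.8] pca [-0.99909087  0.0426313 ] yrange -111.1 -96.6
```

Emit:
step_arm(rows=[3, -0.5, -3, 0, -2, 3, -0.5, -3, 0, -2, 3, -0.5, -3, 0, -2, 3, -0.5, -3, 0, -2, 3, -0.5, -3, 0, -2, 3, -0.5, -3, -1, -2, 3, -0.2, -1, -2, -0.8, 3, 0, 0, -2.5, 0, 3, 0, 0, 0, 0, 3, 0, 0, 0, 0])

```text
clock: 5.15
tool_pos: [0.4789, 0.0624, 0.0318]
tool_rot: [3.141, -0.0, 1.508]
wrist_force: [1.0, -0.2, -0.3]
opening: 0.0392
grasp_force: 30.0
```

```bash
python3 - <<'E'
from m import *
print({k:r.get_obs()[k] for k in('tool_pos','tool_rot','wrist_force')})
c=snap('wrist','w2.png'); c=snap('top','t2.png'); rects(c,*SH,.028,60)
E
```

```text
{'tool_pos': array([0.47886769, 0.06238138, 0.03184724]), 'tool_rot': array([ 3.14055129e+00, -3.88062148e-04,  1.50846174e+00]), 'wrist_force': array([ 1.02832948, -0.19456115, -0.29146236])}
[248 190  40  19 583] c 606.5 232.7 size 108.8 42.0 ang -84.2
[252 261  41  21 624] c 410.2 217.1 size 108.8 41.1 ang -82.1
[ 555  365   80   35 2326] c 118.9 -636.2 size 216.3 86.7 ang 88.3
```

View pics/w2.png

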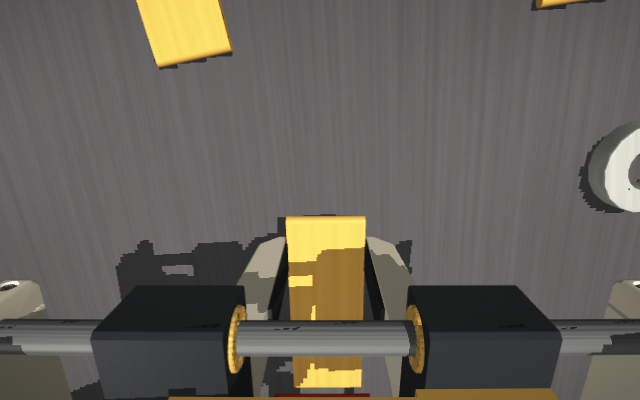

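The wrist view shows the shim held straight (columns 288–365), with its tip near (327,385) just short of the red foot at row 395. I'll feel for the block now.

Emit:
step_arm(rows=[3, -0.1, 0, -0.8, 0, 3, 0, 0, 0, 0, 3, 0, 0, -0.1, 0, 3, 0, 0, -0.1, 0, 3, 0, 0, -0.1, 0, 3, 0, 0, 0, 0, 3, 0, 0, 0, 0, 3, 0, 0, 0, 0, 3, 0, 0, 0, 0, 3, 0, 0, 0, 0])

```text
clock: 6.5
tool_pos: [0.4774, 0.0621, 0.0202]
tool_rot: [3.142, -0.0, 1.508]
wrist_force: [-0.7, 0.3, -0.2]
opening: 0.0393
grasp_force: 30.0
```

Emit:
step_arm(rows=[3, 0, 0, -0.1, 0, 3, 0, 0, -0.1, 0, 3, 0, 0, -0.1, 0, 3, 0, 0, 0, 0, 3, 0, 0, 0, 0, 3, 0, 0, 0, 0, 3, 0, 0, 0, 0, 3, 0, 0, 0, 0, 3, 0, 0, 0, 0, 3, 0, 0, 0, 0])

```text
clock: 7.75
tool_pos: [0.4773, 0.0621, 0.0171]
tool_rot: [-3.142, -0.0, 1.508]
wrist_force: [0.7, 0.4, -0.8]
opening: 0.0394
grasp_force: 30.0
```

Emit:
step_arm(rows=[3, 0, 0, -0.1, 0, 3, 0, 0, 0, 0, 3, 0, 0, -0.1, 0, 3, 0, 0, 0, 0, 3, 0, 0, 0, 0, 3, 0, 0, 0, 0, 3, 0, 0, 0, 0, 3, 0, 0, 0, 0, 3, 0, 0, 0, 0, 3, 0, 0, 0, 0])

```text
clock: 9.0
tool_pos: [0.4773, 0.0622, 0.0151]
tool_rot: [-3.142, -0.0, 1.508]
wrist_force: [-0.1, -0.2, -0.0]
opening: 0.0395
grasp_force: 30.0
```

```bash
python3 - <<'E'
from h import *
o=r.get_obs();print(o['wrist_force'],o['wrist_torque'],o['tool_pos'])
c=snap('side','s2.png'); p=c['pixels'][220:340,230:390]
cv2.imwrite('pics/s2z.png',cv2.resize(p,None,fx=5,fy=5,interpolation=cv2.INTER_CUBIC)[...,::-1])
E
```

```text
[-0.10789328 -0.16357729 -0.01271459] [-0.02353236  0.02114623  0.01729598] [0.47733964 0.06215949 0.01512629]
```

View pics/s2z.png

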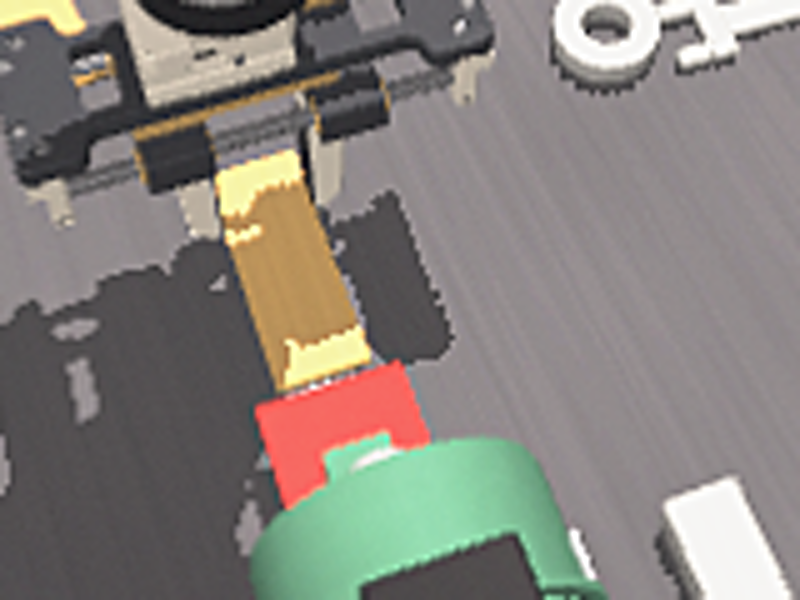

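The side view shows the shim lined up with the block and its tip just ahead of the foot. There's no contact at about 14 mm yet, so I'll lower it a little more.

Emit:
step_arm(rows=[3, 0, 0, -0.1, 0, 3, 0, 0, 0, 0, 3, 0, 0, 0, 0, 3, 0, 0, 0, 0, 3, 0, 0, 0, 0, 3, 0, 0, 0, 0, 3, 0, 0, 0, 0, 3, 0, 0, 0, 0, 3, 0, 0, 0, 0, 3, 0, 0, 0, 0])

```text
clock: 10.3
tool_pos: [0.4774, 0.0622, 0.0142]
tool_rot: [3.142, -0.0, 1.508]
wrist_force: [0.1, 0.8, 1.6]
opening: 0.0393
grasp_force: 30.0
```

```bash
python3 - <<'E'
from h import *
o=r.get_obs();print(o['wrist_force'],o['wrist_torque'],o['tool_pos'],o['tau'][:4])
E
```

```text
[0.08388608 0.83753713 1.64482517] [ 0.00972609  0.07930651 -0.01581053] [0.47735966 0.06222164 0.01415589] [  0.30794738 -37.75247455   2.42968038  -6.21655405]
```

Contact came at the lower height, so the block is the 14 mm one and two shims are needed. Sliding the first one in.

Emit:
step_arm(rows=[3, -0.06, -1, 0, 0, 3, -0.06, -1, 0, 0, 3, -0.07, -1, 0, 0, 3, -0.06, -1, 0, 0, 3, -0.06, -1, 0, 0, 3, -0.07, -1, 0, 0, 3, -0.06, -1, 0, 0, 3, 0, -0.2, 0, 0, 3, 0, 0, 0, 0, 3, 0, 0, 0, 0])

```text
clock: 11.55
tool_pos: [0.4735, -0.0092, 0.015]
tool_rot: [3.14, -0.002, 1.508]
wrist_force: [0.4, 4.7, 9.5]
opening: 0.0393
grasp_force: 30.0
```

Emit:
step_arm(rows=[3, 0, 0, 0.07, 0, 3, 0, -0.1, 0, 0, 3, 0, 0, 0, 0, 3, -0.01, -0.1, 0, 0, 3, 0, 0, 0, 0, 3, 0, 0, 0, 0, 3, 0, 0, 0, 0, 3, 0, 0, 0, 0, 3, 0, 0, 0, 0, 3, 0, 0, 0, 0])

```text
clock: 12.8
tool_pos: [0.4728, -0.0115, 0.015]
tool_rot: [-3.141, -0.001, 1.508]
wrist_force: [-0.0, 3.6, 6.2]
opening: 0.0392
grasp_force: 30.0
```

Emit:
step_arm(rows=[3, 0, -0.1, 0, 0, 3, 0, 0, 0, 0, 3, 0, 0, 0, 0, 3, 0, 0, 0, 0, 5.5, 0, 0, 0, 0, 5.5, 0, 0, 0, 0, 5.5, 0, 0, 0, 0, 5.5, 0, 0, 3, 0, 5.5, 0.05, 3, 6, 0, 5.5, 0.1, 4, 4, 0])

```text
clock: 14.05
tool_pos: [0.4747, 0.054, 0.1426]
tool_rot: [3.14, 0.001, 1.504]
wrist_force: [0.7, 0.1, -0.6]
opening: 0.0552
grasp_force: 0.0
```

```bash
python3 - <<'E'
from m import *
o=r.get_obs();print(o['tool_pos'],o['opening'])
c=snap('top','t3.png'); rects(c,*SH,.006,60);print('z20'); rects(c,*SH,.020,60)
c=snap('wrist','w3.png');rects(c,*SH,.006); print('z20'); rects(c,*SH,.020)
E
```

```text
[0.474718   0.05401422 0.14256788] 0.055166386386665434
[248 190  40  19 584] c 610.0 235.9 size 111.4 42.9 ang -84.2
[252 261  41  21 624] c 409.4 219.8 size 111.2 42.0 ang -82.1
[ 555  365   80   35 2325] c 111.6 -652.4 size 221.1 88.7 ang 88.3
z20
[248 190  40  19 584] c 607.8 233.9 size 109.8 42.3 ang -84.2
[252 261  41  21 624] c 409.9 218.1 size 109.6 41.5 ang -82.1
[ 555  365   80   35 2325] c 116.2 -642.1 size 218.1 87.4 ang 88.3
[ 202    0   67   76 3655] c 412.9 193.2 size 58.1 41.1 ang -82.3
[ 456    0   52   41 1905] c 612.6 195.0 size 41.3 30.3 ang 5.2
[ 303  242   43   51 2061] c 472.2 -23.4 size 55.6 41.5 ang 86.5
[192 306  24  67 703] c 337.4 -102.0 size 88.0 21.6 ang 76.2
[ 206  388  390   12 2267] c 553.3 -190.2 size 449.8 16.7 ang -4.0
z20
[ 202    0   67   76 3655] c 416.0 191.0 size 55.5 39.2 ang -82.3
[ 456    0   52   41 1905] c 606.6 192.7 size 39.4 28.9 ang 5.2
[ 303  242   43   51 2061] c 472.6 -15.7 size 53.1 39.6 ang 86.5
[192 306  24  67 703] c 343.9 -90.7 size 84.0 20.6 ang 76.2
[ 206  388  390   12 2267] c 550.0 -174.9 size 429.3 15.9 ang -4.0
```

The first shim is home: its tail is at y ≈ 11 mm, as expected. Fetching the second.

Emit:
step_arm(rows=[6.2, -1, 3, 0, 2, 6.2, -1, 3, 0, 2, 6.2, -1, 3, 0, 2, 6.2, -1, 3, 0, 2, 6.2, -1, 3, 0, 2, 6.2, -1, 3, -2, 1.6, 6.2, -1, 1.9, -4, 0, 6.2, 0, 0, -4, 0, 6.2, 0, 0, -2, 0, 6.2, 0, 0, 0, 0])

```text
clock: 15.4
tool_pos: [0.4032, 0.2522, 0.0189]
tool_rot: [-3.137, 0.003, 1.709]
wrist_force: [-0.9, 0.2, 0.1]
opening: 0.0621
grasp_force: 0.0
```

Emit:
step_arm(rows=[6.2, 0.1, 0.1, -1.0, 0, 6.2, 0, 0, -0.6, 0, 6.2, 0, 0, 0, 0, 6.2, 0, 0, 0, 0, 3, 0, 0, 0, 0, 3, 0, 0, 0, 0, 3, 0, 0, 0, 0, 3, 0, 0, 0, 0, 3, 0, 0, 0, 0, 3, 0, 0, 0, 0])

```text
clock: 16.65
tool_pos: [0.4052, 0.2552, 0.0048]
tool_rot: [-3.141, -0.0, 1.711]
wrist_force: [-0.3, -0.6, 2.5]
opening: 0.0379
grasp_force: 30.0
```

Emit:
step_arm(rows=[6.2, 0, 0, 0, 0, 6.2, 0, 0, 0, 0, 6.2, 0, 0, 0, 0, 6.2, 0, 0, -0.2, 0, 6.2, 0, 0, 0, 0, 6.2, 0, 0, 0, 0, 6.2, 0, 0, 0, 0, 6.2, 0, 0, 0, 0, 6.2, 0, 0, 0, 0, 6.2, 0, 0, 0, 0])

```text
clock: 17.9
tool_pos: [0.4053, 0.2551, 0.0027]
tool_rot: [-3.142, -0.0, 1.711]
wrist_force: [0.5, 0.7, -0.4]
opening: 0.062
grasp_force: 0.0
```

```bash
python3 - <<'E'
from m import *
o=r.get_obs();print(o['tool_pos'],o['opening'],o['wrist_force'])
c=snap('top','t4.png'); rects(c,*SH,.006,60)
E
```

```text
[0.40528432 0.25508714 0.00274293] 0.06197500472402077 [ 0.50902152  0.68244076 -0.44872368]
[248 190  40  19 583] c 610.0 235.8 size 111.2 42.9 ang -84.2
[348 240  19  17 274] c 473.4 -14.7 size 48.6 43.0 ang 86.0
[265 261  28  18 412] c 411.9 201.9 size 74.9 42.0 ang -82.1
[ 555  365   80   35 2325] c 111.6 -652.4 size 221.1 88.7 ang 88.3
```

Emit:
step_arm(rows=[3, 0, 0, -0.05, 0, 3, 0, 0, 0, 0, 3, 0, 0, 0, 0, 3, 0, 0, 0, 0, 3, 0, 0, 0, 0, 3, 0, 0, 0, 0, 3, 0, 0, 0.5, 0, 3, 0, 0, 3.5, 0, 3, 0, 0, 4, 0, 3, 0, 0, 0, 0])

```text
clock: 19.2
tool_pos: [0.407, 0.2562, 0.0849]
tool_rot: [3.136, -0.003, 1.711]
wrist_force: [0.2, 0.4, -0.8]
opening: 0.0393
grasp_force: 30.0
```

```bash
python3 - <<'E'
from m import *
o=r.get_obs();print(o['tool_pos'],o['opening'],o['wrist_force'])
c=snap('wrist','w5.png')
E
```

```text
[0.40700428 0.25617704 0.08487297] 0.039302771285679876 [ 0.21937128  0.36710201 -0.76774379]
```

View pics/w5.png

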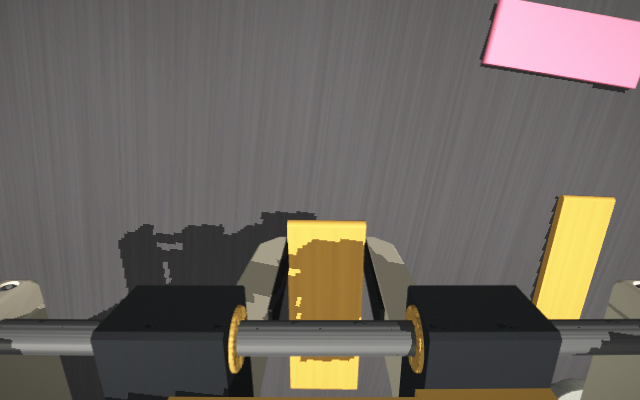

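The second shim is held square (columns 288–365). Carrying it over above the first one.

Emit:
step_arm(rows=[3, 1.0, -3, 0, -2, 3, 1.0, -3, 0, -2, 3, 1.0, -3, 0, -2, 3, 1.0, -3, 0, -2, 3, 1.0, -3, 0, -2, 3, 1.0, -3, 0, -1.6, 3, 1.1, -1.2, -2, 0, 3, 0, 0, -2, 0, 3, 0, 0, -1.5, 0, 3, 0, 0, 0, 0])

```text
clock: 20.5
tool_pos: [0.4748, 0.0632, 0.0257]
tool_rot: [-3.137, 0.001, 1.509]
wrist_force: [0.9, -0.1, 0.3]
opening: 0.0393
grasp_force: 30.0
```

Emit:
step_arm(rows=[3, 0, 0, 0, 0, 3, 0, 0, 0, 0, 3, 0, 0, 0, 0, 3, 0, 0, 0, 0, 3, 0, 0, 0, 0, 3, 0, 0, 0, 0, 3, 0, 0, 0, 0, 3, 0, 0, 0, 0, 3, 0, 0, 0, 0, 3, 0, 0, 0, 0])

```text
clock: 21.75
tool_pos: [0.4763, 0.0631, 0.0272]
tool_rot: [-3.142, -0.0, 1.508]
wrist_force: [-0.2, 0.6, -1.1]
opening: 0.0389
grasp_force: 30.0
```

Emit:
step_arm(rows=[3, 0.15, 0, -0.3, 0, 3, 0, 0, -0.1, 0, 3, 0, 0, -0.1, 0, 3, 0, 0, -0.1, 0, 3, 0, 0, 0, 0, 3, 0, 0, 0, 0, 3, 0, 0, 0, 0, 3, 0, 0, 0, 0, 3, 0, 0, 0, 0, 3, 0, 0, 0, 0])

```text
clock: 23.0
tool_pos: [0.4778, 0.0632, 0.0212]
tool_rot: [3.142, -0.0, 1.508]
wrist_force: [-0.1, 1.1, 1.4]
opening: 0.0392
grasp_force: 30.0
```

Emit:
step_arm(rows=[3, -0.03, -0.5, 0, 0, 3, -0.03, -0.5, 0, 0, 3, -0.03, -0.5, 0, 0, 3, -0.03, -0.5, 0, 0, 3, -0.03, -0.5, 0, 0, 3, -0.03, -0.5, 0, 0, 3, -0.03, -0.5, 0, 0, 3, -0.03, -0.5, 0, 0, 3, -0.03, -0.5, 0, 0, 3, -0.03, -0.5, 0, 0])

```text
clock: 24.25
tool_pos: [0.4759, 0.0168, 0.0221]
tool_rot: [3.14, -0.005, 1.511]
wrist_force: [-0.0, 8.7, 7.1]
opening: 0.0392
grasp_force: 30.0
```

Emit:
step_arm(rows=[3, -0.05, -0.5, 0, 0, 3, -0.05, -0.5, 0, 0, 3, -0.05, -0.5, 0, 0, 3, -0.03, -0.5, 0, 0, 3, 0, -0.2, 0, 0, 3, 0, 0, 0, 0, 3, 0, 0, 0, 0, 3, 0, 0, 0, 0, 3, 0, 0, 0, 0, 3, 0, 0, 0, 0])

```text
clock: 25.5
tool_pos: [0.4741, -0.0046, 0.0221]
tool_rot: [3.14, -0.005, 1.512]
wrist_force: [0.9, 9.9, 7.8]
opening: 0.0391
grasp_force: 30.0
```

Emit:
step_arm(rows=[3, 0, -0.2, 0, 0, 3, -0.02, -0.2, 0, 0, 3, 0, 0, 0, 0, 3, 0, 0, 0, 0, 3, 0, 0, 0, 0, 3, 0, 0, 0, 0, 3, 0, 0, 0, 0, 3, 0, 0, 0, 0, 3, 0, 0, 0, 0, 3, 0, 0, 0, 0])

```text
clock: 26.75
tool_pos: [0.4739, -0.0082, 0.0221]
tool_rot: [3.14, -0.006, 1.512]
wrist_force: [-0.0, 9.8, 7.6]
opening: 0.0395
grasp_force: 30.0
```

Emit:
step_arm(rows=[3, 0, -0.1, 0, 0, 3, 0, 0, 0, 0, 3, 0, 0, 0, 0, 3, 0, 0, 0, 0, 3, 0, -0.1, 0, 0, 3, 0, 0, 0, 0, 3, 0, 0, 0, 0, 3, 0, 0, 0, 0, 3, 0, 0, 0, 0, 3, 0, 0, 0, 0])

```text
clock: 28.0
tool_pos: [0.4739, -0.009, 0.0221]
tool_rot: [3.141, -0.007, 1.513]
wrist_force: [0.5, 11.7, 8.8]
opening: 0.0392
grasp_force: 30.0
```

It has reached the stop. Letting go and checking.

Emit:
step_arm(rows=[5.5, 0, 0, 0, 0, 5.5, 0, 0, 0, 0, 5.5, 0, 0, 0, 0, 5.5, 0, 0, 3, 0, 5.5, 0, 3, 5, 0, 5.5, 0.1, 3.3, 4, 0, 5.5, 0, 0, 0, 0, 5.5, 0, 0, 0, 0, 5.5, 0, 0, 0, 0, 5.5, 0, 0, 0, 0])

```text
clock: 29.25
tool_pos: [0.4731, 0.0469, 0.1402]
tool_rot: [-3.139, 0.001, 1.506]
wrist_force: [0.8, -0.6, -0.7]
opening: 0.0547
grasp_force: 0.0
```

```bash
python3 - <<'E'
from m import *
o=r.get_obs();print(o['tool_pos'],o['opening'])
c=snap('wrist','w6.png');rects(c,*SH,.026)
c=snap('top','t6.png');rects(c,*SH,.026,60); print('red');rects(c,(0,150,90),(10,255,255),.040,100)
a=cv2.imread('pics/w6.png')[200:400,200:440];cv2.imwrite('pics/w6z.png',cv2.resize(a,None,fx=3,fy=3))
E
```

```text
[0.4730951  0.04685089 0.1401965 ] 0.05466886294636852
[469   0  53  15 550] c 604.9 178.5 size 38.3 9.2 ang -3.4
[ 308  227   47   55 2409] c 473.6 -13.4 size 53.9 40.7 ang 86.3
[192 306  24  67 607] c 339.9 -98.0 size 82.5 17.2 ang 70.7
[ 206  388  390   12 2261] c 537.7 -179.7 size 411.3 15.3 ang -3.8
[248 190  40  19 583] c 606.8 233.0 size 109.0 42.1 ang -84.2
[ 555  365   80   35 2323] c 118.2 -637.7 size 216.8 86.9 ang 88.3
red
[379 239  11  23 128] c 466.8 -82.8 size 59.8 24.3 ang -4.4
```

View pics/w6z.png

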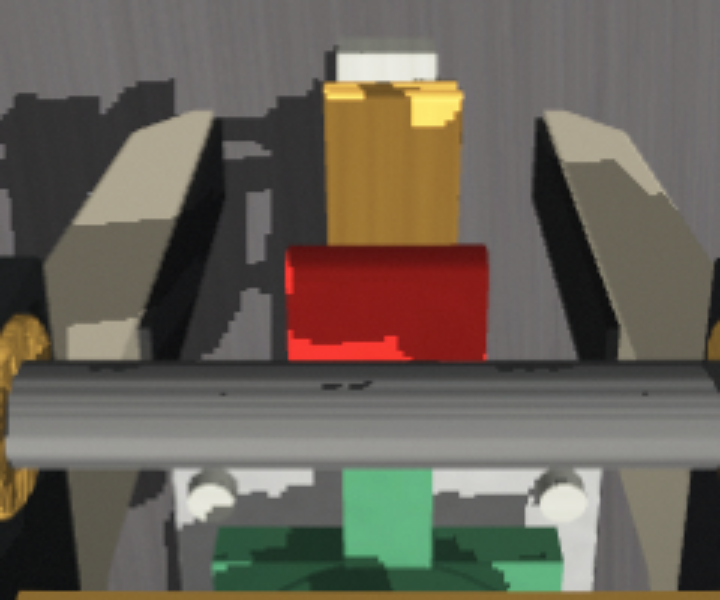

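The wrist crop shows both shims stacked flush and square under the foot, with the tail at about (395,85) and the bare block end beyond it. Now the press, with closed fingers.

Emit:
step_arm(rows=[0, 0, -3, 0, 0, 0, -0.1, -3, 0, 0, 0, -0.1, -3, 0, 0, 0, 0, -0.8, -2, 0, 0, 0, 0, -3, 0, 0, 0, 0, -2, 0, 0, 0, 0, -1.5, 0, 0, 0, 0, -0.5, 0, 0, 0, 0, 0, 0, 0, 0, 0, 0, 0])

```text
clock: 30.6
tool_pos: [0.4723, -0.05, 0.0518]
tool_rot: [3.14, 0.0, 1.508]
wrist_force: [-0.0, -0.2, -0.3]
opening: 0.0011
grasp_force: 0.0
```

Emit:
step_arm(rows=[0, 0, 0, 0, 0, 0, 0, 0, 0, 0, 0, 0, 0, 0, 0, 0, 0, 0, 0, 0, 0, 0, 0, 0, 0, 0, 0, 0, 0, 0, 0, 0, 0, 0, 0, 0, 0, 0, 0, 0, 0, 0, 0, 0, 0, 0, 0, 0, 0, 0])

```text
clock: 31.85
tool_pos: [0.4718, -0.0499, 0.0512]
tool_rot: [-3.142, -0.0, 1.508]
wrist_force: [0.5, -0.2, 0.6]
opening: 0.0006
grasp_force: 0.0
```

Emit:
step_arm(rows=[0, 0, 0, -0.5, 0, 0, 0, 0, -0.3, 0, 0, 0, 0, -0.1, 0, 0, 0, 0, -0.1, 0, 0, 0, 0, -0.1, 0, 0, 0, 0, 0, 0, 0, 0, 0, 0, 0, 0, 0, 0, 0, 0, 0, 0, 0, 0, 0, 0, 0, 0, 0, 0])

```text
clock: 33.1
tool_pos: [0.4718, -0.0499, 0.0407]
tool_rot: [3.141, -0.0, 1.508]
wrist_force: [-0.8, -0.6, 4.6]
opening: 0.0005
grasp_force: 2.8
```

Emit:
step_arm(rows=[0, 0, 0, -0.06, 0, 0, 0, 0, 0, 0, 0, 0, 0, 0, 0, 0, 0, 0, 0, 0, 0, 0, 0, 0, 0, 0, 0, 0, 0, 0, 0, 0, 0, 0, 0, 0, 0, 0, 0, 0, 0, 0, 0, 0, 0, 0, 0, 0, 0, 0])

```text
clock: 34.35
tool_pos: [0.4718, -0.0499, 0.0407]
tool_rot: [3.141, -0.0, 1.508]
wrist_force: [-2.0, 0.1, 10.9]
opening: 0.0004
grasp_force: 5.2
```

10.9 N and the foot didn't dip. Lifting off.

Emit:
step_arm(rows=[0, 0, 0, 0, 0, 0, 0, 0, 0, 0, 0, 0, 0, 1, 0, 0, 0, 0, 4, 0, 0, 0, 2, 5, 0, 0, 0, 5, 4, 0, 0, 0, 6, 0, 0, 0, 0, 5, 0, 0, 0, 0, 0, 0, 0, 0, 0, 0, 0, 0])

```text
clock: 35.6
tool_pos: [0.4716, 0.1282, 0.1787]
tool_rot: [-3.141, 0.001, 1.508]
wrist_force: [0.2, -0.1, 0.3]
opening: 0.0006
grasp_force: 0.0
```

```bash
python3 - <<'E'
from m import *
c=snap('top','t7.png');rects(c,*SH,.026,60)
print(r.get_obs()['tool_pos']); print(r.close_job())
E
```

```text
[248 190  40  19 571] c 606.8 233.0 size 109.0 42.1 ang -84.2
[349 239  18  18 278] c 473.4 -13.0 size 47.6 43.1 ang 85.7
[ 555  365   80   35 2325] c 118.2 -637.7 size 216.8 86.9 ang 88.3
[0.47175704 0.12735286 0.17872096]
the job is handed in; nothing more can be done
None
```

I slid two shims fully home under the foot on the 14 mm block, pressed the foot at about 11 N with no dip, let go, and handed the job in at about 36 s; no verdict came back.

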